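# Stow the stopper and half-close the sprung bayonet lid

### The arm

A 6-joint arm with a two-finger parallel gripper is mounted at the origin on the work surface. World frame = base frame: x ahead of the robot, y to its left, z up, the work surface at z = 0. Lengths are in mm, angles in rad, forces in N, time in s.
With the tool pointing down it reaches from about 300 to 875 mm from the base axis. Payload 6.4 kg.
Tool frame: the origin (TCP) lies midway between the tips of the shut fingers; the grasp point (between the pads) lies 19 mm behind it; z points along the fingers, y is the line along which they close (so a half turn about z gives the same grasp; the last joint's range is limited). The gripper opens to 85 mm and grips with 20 to 120 N. Pads are 22 mm wide; open, the fingers measure 114 mm over their backs; the gripper's body (76 mm by 85 mm) begins 54 mm behind the grasp point. The pads swing forward as they close: fully open they stand 13 mm farther back than shut.
Start: joints at [-1.476, 0.181, 1.607, -0, 1.354, -0.206], TCP at [170.38, -549.192, 196.788] pointing down, gripper open.
Joint ranges: [-2.99, 2.99], [-0.89, 2.07], [0.3, 2.58], [-1.14, 4.28], [0, 2.63], [-3.12, 3.12]. Speed limits (rad/s): [2.57, 2.57, 3.01, 3.14, 3.14, 3.14].

### API

Orientations are given as a 3x3 rotation matrix whose columns are the frame's x, y, z axes.
In Python, from station import monitor, viewer, ticket gives the robot as it stands.
- The arm moves only by the tool step_arm, never from a script. Its arguments are lists of equal length, an entry for each row: "translation": the shift along the tool's x, y, z in m, a list of three; "turn": the turn, a rotation vector about the tool's x, y, z in degrees, a list of three. In form: {"translation": [[tx, ty, tz], ...], "turn": [[ax, ay, az], ...]}. A call has exactly 8 rows; each row is the pose to reach, as a shift and turn from the pose commanded when the call began, along the tool's axes at that moment; what a row does not reach only later rows make up. A row lasts 1/12 s, in which the tool goes at most 41.7 mm and 7.16 degrees, less where a joint would pass 70% of its speed; a pose out of reach is approached as far as the arm can. A call with a gripper value outside its range is refused whole. "gripper" is the finger opening in m, from 0 to 0.0854, set as the call begins (left out, the last holds). The fingers move at their own pace and stop on an object; "newtons" is the grip in N (left out, the last holds). Time passes only in rows, so rows that repeat a pose let the fingers close, or fill a call up. It gives the time, the measured TCP pose, the force, the opening and the grip force at its end, in the units of the state.
- monitor.read_state(): the state, without advancing time (a new reading comes with each control period).
- viewer.camera(name): name is "side" or "top" or "wrist"; returns (picture, depth): 384x512x3 uint8, red, green, blue; 384x512 float32, mm along the optical axis (not along the pixel's ray), 0 where there is no reading.
- viewer.camera_model(name): a dict with "fx", "fy", "cx", "cy" (pixels), "R" (3x3) and "t" (3): a world point X has camera coordinates R X + t; the wrist camera has in their place "mount" (4x4, takes a point from camera to tool coordinates, whose origin is the TCP and whose axes are the flange's). Camera axes: x right, y down, z forward; pixel columns grow to the right and rows downward; lengths in mm; the calibration is good to about 2 mm. A picture is of the moment at which its call begins: read the wrist's pose just before it. camera_model takes no time and is no camera call.
- ticket.sign_off(): hands the job in; it is judged then, once.
The state is a dict: "time_s": time; "joints": joint angles; "dq": joint speeds; "joint_efforts": joint torques, N m; "ee_pos": TCP position; "tcp_rot": TCP orientation; "force": force on the tool from outside, world axes, zero at the start; "wrist_torque": the same for the moment, N m; "width": finger opening in mm; "grasp_force": force on a finger pad.
Only numpy, scipy, OpenCV 4.12 (cv2) and the standard library are available. Lean on these libraries where they do the work, as an engineer would, in place of code of your own. Each camera call takes 0.05 s, during which the arm holds its last target. There are 200 camera calls.

### The job

Lower the red bottle stopper gently into the open canister and let go of it. Then fit the lid, lugs through the two windows, until it sits fully home, turn it clockwise from above halfway along its quarter-turn travel (about 45 degrees, short of the lock click) and finish while holding it there in the gripper against its return spring. Leave the other things on the bench where they are.

Things in the scene. Friction and masses are not known exactly. Their poses are not given: they have to be found in the camera images.
- stopper: Red hard silicone bottle stopper, 60 g, upright, 66 mm tall: tapered plug of diameter 24 to 28 mm up to 42 mm height, then a straight-sided cap 32 mm in diameter from 44 to 60 mm, rounded off to 66 mm; grip the cap from above. Origin: centre of its underside; z up its axis. In the canister its top comes 9 mm below the rim: stand it near the middle, or it fouls the lid's skirt.
- stopper_mid (a point): Point on the stopper's axis at half its height (33 mm above its underside).
- canister: Round open aluminium canister screwed to the bench, outside diameter 120 mm, 80 mm high, inner floor 5 mm above its underside, mouth 92 mm wide (open the fingers only a little inside it). Origin: centre of its underside; z up. Outside at its +x and -x sides a rib 20 mm wide reaches radius 73 mm, a screwed foot radius 82 mm.
- canister_mouth (a point): Centre of the canister's mouth, on its axis 80 mm up. An inward flange (74 to 80 mm up) leaves the 92 mm bore; two lug windows in it, 20 mm wide, out to radius 56 mm, at the canister's +x and -x sides. Lugs dropped in turn only clockwise from above (stops block the other way): 0.08 rad free, then they push a sprung ring; spring pawls resist from 1.04 rad and click at about 1.4 rad (locked).
- lock_ring (a joint): Turn of the sprung ring in the mouth, rad, growing clockwise from above: 0 with no lid or the lid just dropped in, then the lid's clockwise turn from the window position less about 0.08. Halfway is 0.70; pawls begin at about 0.96; 1.37 is the end, locked. Its spring turns a lid that is let go back, with 0.06 N m at 0 and 0.165 N m at 0.70.
- lid: Loose bayonet lid, 0.22 kg, right way up. Origin: centre of its underside; z up. Open skirt, outside diameter 88 mm (bevelled below), inside 80 mm, 0 to 15 mm high; rim diameter 114 mm, 15 to 22 mm; black grip bar along the lid's x, 80 x 16 mm, 22 to 58 mm high. Two lugs under the bar's ends, on the x axis, reach radius 52 mm, 12 mm wide, 1 to 7 mm high. A half turn gives the same lid.
- lid_bar (a point): Middle of the lid's grip bar, 42 mm above the lid's origin. To enter, the bar lies along the canister's x axis, either way round (room of 0.06 rad each way, 2 mm sideways). Fully home, the rim rests on the canister's top and the lid's origin is 65 mm above the canister's; once turned it can rise only 2 mm.
- wrench: Bystander: chrome adjustable wrench, about 215 mm long and 12 mm thick, lying flat along its x axis. Origin near its middle, at its underside. Leave it.
- catch: Bystander: small white nylon cabinet catch, 45 x 18 x 22 mm. Origin: centre of its underside. Leave it.
- pull: Bystander: aluminium drawer pull, an arch 112 mm long along its x axis and 37 mm high. Origin: centre of its underside. Leave it.
- dispenser: Fixed bystander: black plastic push dispenser of washers, 80 x 60 mm base, 87 mm high. Origin: centre of its underside.

How it is judged (in metres and radians):
On the way, in this order (a step that is already met when the one before it is completed fails the run):
1. the stopper rests in the canister, let go (z of stopper_mid in the frame of canister below 0.053 m and horizontal distance between stopper_mid and canister below 0.05 m and contact force between the fingers and stopper below 0.05 N and linear speed of stopper below 0.05 m/s), for 0.2 s.
2. the lid is fully home in the mouth, lugs through the windows, not yet turned far (z of lid in the frame of canister below 0.068 m and horizontal distance between lid and canister below 0.005 m and angle between lid's own z axis and vertical below 0.06 rad and value of joint lock_ring below 0.4 rad), for 0.06 s.
At the end, for the whole second after the job is handed in: Fingers grip the lid (>2 N), still, rim within 3 mm of the canister's top, centred to 5 mm, level, turned halfway: lock ring 0.52 to 0.88 rad, lid 0.58 to 0.99 rad from the windows; stopper inside, let go; wrench, catch and pull within 20 mm of their start (value of joint lock_ring between 0.52 and 0.88 rad and angle between the x axis of lid and the x axis of canister, either way round between 0.58 and 0.99 rad and z of lid in the frame of canister below 0.068 m and horizontal distance between lid and canister below 0.005 m and angle between lid's own z axis and vertical below 0.06 rad and angular speed of lid below 0.1 rad/s and contact force between the fingers and lid above 2 N and z of stopper_mid in the frame of canister below 0.053 m and horizontal distance between stopper_mid and canister below 0.05 m and contact force between the fingers and stopper below 0.05 N and distance of each of wrench, catch, pull from where it was at the start of the episode below 0.02 m); the arm keeps its last pose, push and grip.
It fails at once if the lid is turned into the lock click (lock ring beyond 1.1 rad) (value of joint lock_ring above 1.1 rad).
It fails at once if the stopper is dropped into the canister (falls freely faster than 0.6 m/s, a fall of about 2 cm) (horizontal distance between stopper_mid and canister below 0.06 m and contact force between the fingers and stopper below 0.01 N and linear speed of stopper above 0.6 m/s).
It fails at once if the stopper is pressed hard onto the canister (more than 25 N) (contact force between stopper and canister above 25 N).
It fails at once if a bystander is disturbed (moved more than 20 mm) (distance of any of wrench, catch, pull from where it was at the start of the episode above 0.02 m).
It also fails if it takes over 61 s, if anything falls off the work surface, if the arm or the gripper's body presses on something with over 40 N, if the wrist force passes 120 N, or if a joint passes its speed limit or range.

## Working session

There is one attempt and no reset: what is moved stays moved. The work goes in short steps, Python scripts to look and compute and a tool call to move; the robot and the scene stay as the last step left them, time stands still between calls to the robot, and variables do not carry over. Pictures are saved under pics/ and viewed, at most 10 in all, crops included, and the job is handed in when it is done.

Besides the shell and the picture viewer there is one more tool, called after "Call:" as name(argument=value, ...) on one line, values as JSON. step_arm: Moves the arm, as the interface text tells. Its arguments: {"type":"object","properties":{"translation":{"type":"array","items":{"type":"array","items":{"type":"number"}}},"turn":{"type":"array","items":{"type":"array","items":{"type":"number"}}},"gripper":{"type":"number"},"newtons":{"type":"number"}},"required":["translation","turn"]}

```bash
mkdir -p pics; cat > h.py <<'E'
import numpy as np, cv2
from station import monitor, viewer, ticket
def snap(n,f=None):
    s=monitor.read_state(); p,d=viewer.camera(n); p=np.array(p);d=np.array(d)
    if f: cv2.imwrite('pics/'+f,p[:,:,::-1])
    return s,p,d
def pose(n,s):
    m=viewer.camera_model(n)
    if 'mount' in m:
        M=np.array(m['mount']);T=np.eye(4);T[:3,:3]=np.array(s['tcp_rot']);T[:3,3]=s['ee_pos'];C=T@M
        return m,C[:3,:3],C[:3,3]
    R=np.array(m['R']);t=np.array(m['t']); return m,R.T,-R.T@t
def ray(n,s,u,v):
    m,R,c=pose(n,s); return c,R@np.array([(u-m['cx'])/m['fx'],(v-m['cy'])/m['fy'],1.])
def onz(n,s,u,v,z):
    c,d=ray(n,s,u,v); return c+d*(z-c[2])/d[2]
def cloud(n,s,d):
    m,R,c=pose(n,s); v,u=np.mgrid[:d.shape[0],:d.shape[1]]
    P=np.stack([(u-m['cx'])/m['fx']*d,(v-m['cy'])/m['fy']*d,d],-1)
    return P@R.T+c
E
python3 - <<'E'
from h import *
s,p,d=snap('top','top.png'); s2,q,e=snap('side','side.png')
cv2.imwrite('pics/both.png',cv2.resize(np.hstack([p,q])[:,:,::-1],(800,300)))
for k in s: print(k,np.round(s[k],3).tolist())
for n in('top','side','wrist'): print(n,{k:np.round(v,3).tolist() for k,v in viewer.camera_model(n).items()})
E
```

```text
time_s 0.0
joints [-1.476, 0.182, 1.608, -0.0, 1.354, -0.206]
dq [-0.0, 0.001, 0.0, 0.001, -0.0, -0.0]
joint_efforts [-0.001, -44.487, -35.134, -0.0, 0.009, -0.0]
ee_pos [170.301, -548.562, 195.866]
tcp_rot [[0.955, 0.296, -0.0], [0.296, -0.955, 0.002], [0.0, -0.002, -1.0]]
force [0.634, 0.208, 0.078]
wrist_torque [-0.016, 0.023, -0.037]
grasp_force 0.0
width 85.184
top {'fx': 452.101, 'fy': 452.101, 'cx': 247.443, 'cy': 186.429, 'R': [[0.02, -1.0, -0.005], [-0.996, -0.019, -0.089], [0.089, 0.007, -0.996]], 't': [-15.506, 617.692, 1169.742]}
side {'fx': 382.066, 'fy': 382.066, 'cx': 259.952, 'cy': 189.72, 'R': [[0.962, -0.272, -0.002], [-0.173, -0.604, -0.778], [0.21, 0.749, -0.628]], 't': [-575.766, 155.232, 861.965]}
wrist {'fx': 340.438, 'fy': 340.438, 'cx': 255.511, 'cy': 193.095, 'mount': [[0.001, -0.945, -0.326, 85.17], [1.0, -0.0, 0.002, -0.487], [-0.002, -0.326, 0.945, -176.884], [0.0, 0.0, 0.0, 1.0]]}
```

View pics/top.png

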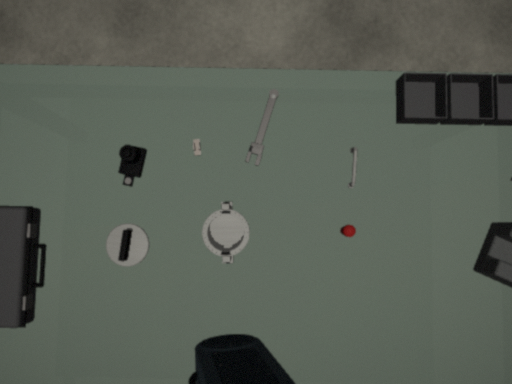

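View pics/side.png

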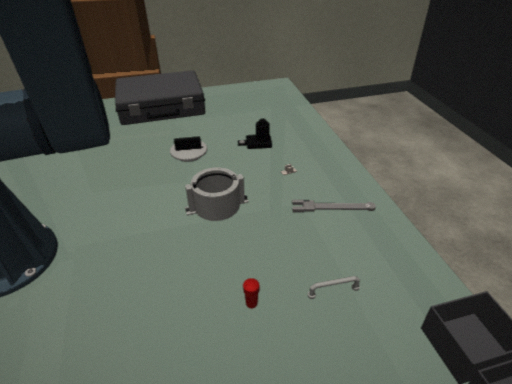

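Top: stopper at (349,231), canister (226,232) with its ribs up/down in the image, lid (127,245) with its bar nearly vertical, and the bystanders above. Side: stopper (251,292), canister (216,193), lid (188,147).

```bash
python3 - <<'E'
from h import *
s,p,d=snap('top'); s2,q,e=snap('side')
def tri(a,b,c,dd):
    # closest point of two rays
    A=np.stack([b,-dd],1); k=np.linalg.lstsq(A,c-a,rcond=None)[0]
    x=a+k[0]*b;y=c+k[1]*dd; return (x+y)/2,np.linalg.norm(x-y)
C=cloud('top',s,d); S=cloud('side',s2,e)
def rep(n,X,m):
    P=X[m]; print(n,m.sum(),'med',np.round(np.median(P,0),1),'lo',np.round(np.percentile(P,3,axis=0),1),'hi',np.round(np.percentile(P,97,axis=0),1))
red=lambda p:(p[...,0]>90)&(p[...,1]<60)&(p[...,2]<60)
for n,X,pp in(('red top',C,p),('red side',S,q)):
    m=red(pp); rep(n,X,m); v,u=np.nonzero(m); print(u.min(),u.max(),v.min(),v.max())
def win(m,u0,u1,v0,v1):
    w=np.zeros_like(m);w[v0:v1,u0:u1]=1;return m&w
zt=C[...,2]; zs=S[...,2]
for n,X,box in(('top',C,(98,158,215,275)),('side',S,(160,215,125,170))):
    z=X[...,2]; o=z*0==0
    m=win(z>12,*box); rep('lid '+n,X,m)
    m=win(z>42,*box); rep('bar '+n,X,m)
    if m.sum()>5:
        P=X[m][:,:2].astype(np.float32); r=cv2.minAreaRect(P); print(r)
        w,V=np.linalg.eigh(np.cov(P.T)); print('axis',V[:,1],np.degrees(np.arctan2(V[1,1],V[0,1])))
    P=X[win((z>12)&(z<32),*box)][:,:2].astype(np.float32); print('rim circ',cv2.minEnclosingCircle(P))
m=win((zt>65)&(zt<95),195,260,195,270); rep('can top',C,m)
print(cv2.minEnclosingCircle(C[m][:,:2].astype(np.float32)))
m=win((zs>65)&(zs<95),180,255,160,225); rep('can side',S,m)
print(cv2.minEnclosingCircle(S[m][:,:2].astype(np.float32)))
cv2.imwrite('pics/z.png',cv2.resize(p[190:290,95:275,::-1],(800,444),interpolation=cv2.INTER_CUBIC))
E
```

```text
red top 105 med [ 508.2 -263.5   65.1] lo [ 493.6 -276.8   59.9] hi [ 520.8 -251.    71.8]
344 354 225 236
red side 171 med [ 503.7 -270.1   65.2] lo [ 490.6 -280.    60. ] hi [ 517.3 -258.    68. ]
243 258 279 291
lid top 1491 med [459.4 305.   23.2] lo [410.3 259.7  18.3] hi [509.8 359.7  60.4]
bar top 248 med [461.6 308.2  57.8] lo [422.8 -11.6  43.9] hi [ 511.9  319.8 1219.8]
((465.6025695800781, 155.8197479248047), (77.1007308959961, 338.8063659667969), 2.6366143226623535)
axis [-0.18602713  0.98254461] 100.72102209183548
rim circ ((458.8145446777344, 311.4468078613281), 57.333099365234375)
lid side 746 med [453.6 300.3  24.6] lo [403.3 104.1  18.1] hi [503.6 321.4  80.5]
bar side 226 med [455.8 303.7  56. ] lo [ 399.5 -708.8   43.1] hi [497.5 316.5 660.8]
((453.43597412109375, -194.93768310546875), (1029.1636962890625, 92.32755279541016), 89.13516998291016)
axis [0.04088572 0.99916383] 87.65676776518261
rim circ ((453.8736267089844, 308.26141357421875), 57.69055938720703)
can top 764 med [495.9  49.4  80.2] lo [430.6  -5.3  71.4] hi [562.3 105.1  84.4]
((496.5830078125, 49.273170471191406), 72.02703094482422)
can side 910 med [491.4  37.   79.5] lo [426.9 -10.2  65.6] hi [558.5 102.4  82.7]
((493.33209228515625, 46.27509307861328), 73.19677734375)
```

View pics/z.png

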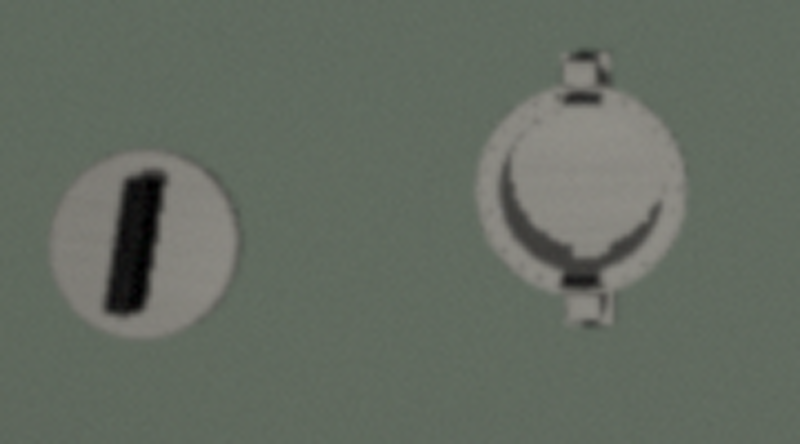

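Call:
step_arm(translation=[[0.02, -0.008, 0], [0.05, -0.021, 0], [0.08, -0.034, 0], [0.115, -0.049, 0], [0.15, -0.063, 0], [0.185, -0.078, 0], [0.22, -0.093, 0], [0.25, -0.105, 0]], turn=[[0, 0, 2], [0, 0, 4], [0, 0, 6], [0, 0, 8], [0, 0, 10], [0, 0, 12], [0, 0, 15], [0, 0, 17.2]], gripper=0.06)

```text
time_s: 0.87
ee_pos: [379.5, -372.8, 196.8]
tcp_rot: [[1.0, -0.001, 0.0], [-0.001, -1.0, 0.0], [0.0, -0.0, -1.0]]
force: [-0.2, -0.1, -0.2]
width: 59.8
grasp_force: 0.0
```

```bash
python3 - <<'E'
from h import *
s=monitor.read_state(); print(np.round(s['ee_pos'],1),np.round(s['tcp_rot'],3).tolist(),s['time_s'])
E
```

```text
[ 379.5 -372.8  196.8] [[1.0, -0.001, 0.0], [-0.001, -1.0, 0.0], [0.0, -0.0, -1.0]] 0.8667
```

Call:
step_arm(translation=[[0.02, -0.018, 0.008], [0.045, -0.04, 0.016], [0.07, -0.062, 0.026], [0.09, -0.08, 0.035], [0.108, -0.096, 0.042], [0.12, -0.107, 0.047], [0.12, -0.107, 0.047], [0.12, -0.107, 0.047]], turn=[[0, 0, 0], [0, 0, 0], [0, 0, 0], [0, 0, 0], [0, 0, 0], [0, 0, 0], [0, 0, 0], [0, 0, 0]])

```text
time_s: 1.53
ee_pos: [498.0, -266.9, 149.2]
tcp_rot: [[1.0, 0.003, -0.001], [0.003, -1.0, 0.001], [-0.001, -0.001, -1.0]]
force: [0.3, -0.1, -0.4]
width: 60.3
grasp_force: 0.0
```

```bash
python3 - <<'E'
from h import *
s,p,d=snap('wrist')
m=(p[...,0]>70)&(p[...,1]<50)&(p[...,2]<50); X=cloud('wrist',s,d); P=X[m]
print(np.round(s['ee_pos'],1),m.sum(),np.round(np.percentile(P,[2,50,98],axis=0),1).tolist())
z=P[:,2]; k=(z>58)&(z<75); T=P[k]; print(k.sum(),T.min(0),T.max(0),cv2.minEnclosingCircle(T[:,:2].astype(np.float32)))
v,u=np.nonzero(m); print(u.min(),u.max(),v.min(),v.max()); cv2.imwrite('pics/w1.png',p[:,:,::-1])
E
```

```text
[ 498.  -266.9  149.2] 50 [[498.0, -279.9, 59.5], [502.1, -252.3, 62.2], [508.5, -249.2, 64.9]]
50 [ 497.49038845 -279.96001985   59.25656286] [ 516.97559388 -249.11996098   65.47590488] ((506.3692932128906, -264.59661865234375), 15.48228931427002)
234 272 164 186
```

Call:
step_arm(translation=[[0.008, -0.002, 0.01], [0.008, -0.002, 0.03], [0.008, -0.002, 0.055], [0.008, -0.002, 0.08], [0.008, -0.002, 0.1], [0.008, -0.002, 0.112], [0.008, -0.002, 0.116], [0.008, -0.002, 0.116]], turn=[[0, 0, 0], [0, 0, 0], [0, 0, 0], [0, 0, 0], [0, 0, 0], [0, 0, 0], [0, 0, 0], [0, 0, 0]])

```text
time_s: 2.25
ee_pos: [505.3, -265.8, 32.8]
tcp_rot: [[1.0, -0.0, -0.001], [-0.0, -1.0, 0.001], [-0.001, -0.001, -1.0]]
force: [-0.0, 0.9, 0.5]
width: 60.1
grasp_force: 0.0
```

Call:
step_arm(translation=[[0, 0, 0], [0, 0, 0], [0, 0, 0], [0, 0, 0], [0, 0, 0], [0, 0, 0], [0, 0, 0], [0, 0, 0]], turn=[[0, 0, 0], [0, 0, 0], [0, 0, 0], [0, 0, 0], [0, 0, 0], [0, 0, 0], [0, 0, 0], [0, 0, 0]], gripper=0.02, newtons=25)

```text
time_s: 2.92
ee_pos: [506.0, -265.7, 33.9]
tcp_rot: [[1.0, 0.001, 0.0], [0.001, -1.0, -0.0], [0.0, 0.0, -1.0]]
force: [-0.3, 0.3, 0.8]
width: 19.7
grasp_force: 0.0
```

```bash
python3 - <<'E'
from h import *
s,p,d=snap('wrist'); _,q,e=snap('side'); _,t,f=snap('top')
cv2.imwrite('pics/w2.png',cv2.resize(np.hstack([p,q])[:,:,::-1],(800,300)))
for n,pp,dd in(('top',t,f),('side',q,e)):
    m=(pp[...,0]>70)&(pp[...,1]<50)&(pp[...,2]<50); P=cloud(n,s,dd)[m]; v,u=np.nonzero(m)
    print(n,m.sum(),np.round(np.percentile(P,[2,50,98],axis=0),1).tolist(),u.min(),u.max(),v.min(),v.max())
E
```

```text
Traceback (most recent call last):
IndexError: index -1 is out of bounds for axis 0 with size 0
```

View pics/w2.png

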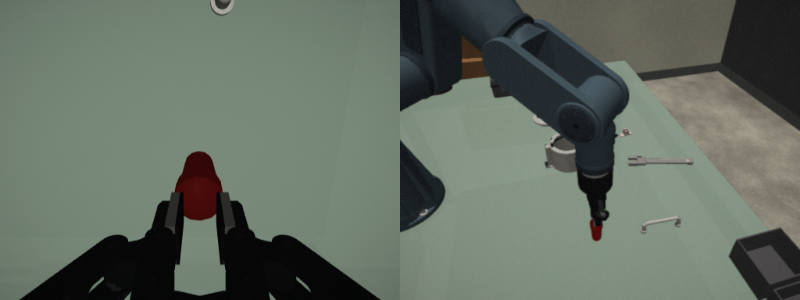

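The wrist view shows the stopper (cap about full-res pixel (254,245)) beyond the fingertips in +x. The fingers shut without holding it, so I measure its new place.

```bash
cat >> h.py <<'E'
def red(p):
    p=p.astype(int); return (p[...,0]>45)&(p[...,0]>3*p[...,1])&(p[...,0]>3*p[...,2])
def redrep():
    for n in('wrist','top','side'):
        s,p,d=snap(n); m=red(p); m&=cv2.morphologyEx(m.astype(np.uint8),cv2.MORPH_OPEN,np.ones((3,3)))>0
        X=cloud(n,s,d)
        P=X[m]; v,u=np.nonzero(m)
        if len(P)<5: print(n,len(P)); continue
        print(n,len(P),u.min(),u.max(),v.min(),v.max())
        for a,b in((3,20),(20,42),(45,59),(59,80)):
            k=P[(P[:,2]>a)&(P[:,2]<b)]
            if len(k)>4: print(a,b,len(k),np.round(k.min(0),0),np.round(k.max(0),0),np.round(k[k[:,2].argmax()],0))
E
python3 - <<'E'
from h import *
redrep()
E
```

```text
wrist 3553 225 283 194 281
3 20 256 [ 511. -276.    3.] [ 519. -254.   20.] [ 519. -265.   20.]
20 42 368 [ 510. -277.   20.] [ 520. -253.   39.] [ 520. -266.   39.]
45 59 605 [ 509. -280.   45.] [ 523. -249.   59.] [ 521. -270.   59.]
59 80 2239 [ 492. -279.   59.] [ 522. -250.   67.] [ 507. -264.   67.]
top 0
side 197 244 257 284 306
3 20 35 [ 495. -278.    4.] [ 513. -272.   20.] [ 506. -277.   20.]
20 42 66 [ 493. -280.   20.] [ 513. -271.   41.] [ 506. -279.   41.]
45 59 55 [ 491. -282.   45.] [ 514. -274.   59.] [ 512. -280.   59.]
59 80 39 [ 490. -281.   59.] [ 514. -263.   68.] [ 494. -272.   68.]
```

```bash
python3 - <<'E'
from h import *
s,p,d=snap('wrist'); X=cloud('wrist',s,d)
print(np.round(s['ee_pos'],1),s['width'],s['joints'])
for v in range(240,384,12): print(v,[(u,np.round(X[v,u]).astype(int).tolist()) for u in (212,226,286,298)])
cv2.imwrite('pics/w3.png',cv2.resize(cv2.convertScaleAbs(p[180:384,100:420,::-1],alpha=2),(800,510)))
_,q,e=snap('side'); cv2.imwrite('pics/s3.png',cv2.resize(cv2.convertScaleAbs(q[200:320,200:330,::-1],alpha=2),(650,600)))
E
```

```text
[ 505.9 -265.7   33.7] 19.828568481003156 [-6.91238380e-01  3.71686283e-01  1.73083957e+00 -1.46590819e-05
  1.03920682e+00  8.78985045e-01]
240 [(212, [484, -236, 0]), (226, [514, -251, 58]), (286, [484, -286, 0]), (298, [484, -295, -1])]
252 [(212, [475, -235, 0]), (226, [518, -252, 78]), (286, [518, -279, 77]), (298, [475, -295, 0])]
264 [(212, [513, -246, 81]), (226, [517, -253, 87]), (286, [518, -278, 88]), (298, [514, -284, 81])]
276 [(212, [513, -247, 90]), (226, [518, -254, 96]), (286, [518, -277, 97]), (298, [517, -282, 96])]
288 [(212, [517, -249, 104]), (226, [518, -254, 104]), (286, [517, -276, 104]), (298, [517, -281, 104])]
300 [(212, [518, -250, 112]), (226, [513, -254, 105]), (286, [513, -276, 106]), (298, [518, -280, 112])]
312 [(212, [519, -251, 119]), (226, [508, -254, 106]), (286, [509, -276, 106]), (298, [518, -279, 118])]
324 [(212, [519, -252, 125]), (226, [502, -254, 105]), (286, [502, -277, 105]), (298, [519, -278, 125])]
336 [(212, [524, -253, 135]), (226, [496, -254, 105]), (286, [496, -277, 105]), (298, [523, -277, 135])]
348 [(212, [524, -254, 140]), (226, [390, -242, -1]), (286, [390, -289, -1]), (298, [523, -276, 139])]
360 [(212, [525, -254, 144]), (226, [379, -242, 0]), (286, [378, -290, -1]), (298, [524, -276, 144])]
372 [(212, [524, -255, 147]), (226, [517, -257, 141]), (286, [516, -273, 140]), (298, [525, -275, 148])]
```

View pics/s3.png

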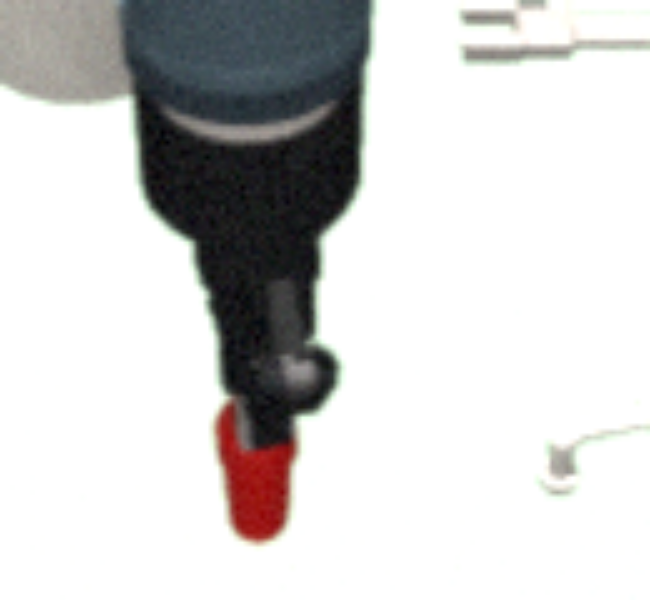

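The side crop shows the finger ending just over the cap's top (crop (265,445)), so I check the fingertip height from depth.

```bash
python3 - <<'E'
from h import *
s,q,e=snap('side'); X=cloud('side',s,e)
for v in range(264,294,3): print(v,[(u,np.round(X[v,u]).astype(int).tolist(),q[v,u].tolist()) for u in (249,252,255,257)])
s,p,d=snap('wrist'); X=cloud('wrist',s,d)
k=~red(p)&(X[...,2]>20)&(d>0)&(abs(X[...,0]-506)<40); P=X[k]; print(len(P),np.percentile(P[:,2],[0,.5,1,2,5]))
E
```

```text
264 [(249, [496, -296, 158], [6, 6, 3]), (252, [500, -300, 161], [7, 7, 9]), (255, [502, -313, 176], [28, 30, 31]), (257, [505, -313, 174], [29, 29, 29])]
267 [(249, [498, -287, 139], [11, 10, 11]), (252, [503, -287, 138], [9, 10, 9]), (255, [501, -317, 173], [29, 26, 25]), (257, [504, -317, 172], [29, 32, 29])]
270 [(249, [497, -288, 132], [12, 13, 12]), (252, [510, -256, 91], [14, 15, 11]), (255, [500, -318, 166], [26, 25, 29]), (257, [503, -321, 169], [36, 37, 38])]
273 [(249, [497, -289, 125], [15, 17, 17]), (252, [494, -324, 168], [27, 28, 30]), (255, [499, -325, 168], [30, 32, 34]), (257, [502, -325, 167], [62, 61, 62])]
276 [(249, [493, -304, 137], [10, 9, 8]), (252, [493, -327, 165], [22, 21, 22]), (255, [497, -329, 166], [25, 23, 27]), (257, [501, -329, 165], [39, 37, 38])]
279 [(249, [493, -305, 131], [22, 22, 23]), (252, [493, -327, 157], [11, 15, 16]), (255, [497, -331, 160], [8, 8, 11]), (257, [501, -329, 156], [18, 18, 18])]
282 [(249, [493, -305, 122], [25, 24, 25]), (252, [495, -319, 139], [13, 10, 13]), (255, [503, -308, 121], [10, 10, 10]), (257, [506, -308, 120], [12, 13, 16])]
285 [(249, [498, -282, 83], [52, 50, 49]), (252, [502, -290, 91], [4, 7, 9]), (255, [507, -289, 88], [12, 14, 15]), (257, [511, -290, 87], [21, 22, 21])]
288 [(249, [497, -284, 76], [56, 55, 53]), (252, [502, -290, 82], [17, 13, 14]), (255, [507, -289, 79], [19, 9, 8]), (257, [515, -276, 59], [37, 12, 13])]
291 [(249, [498, -279, 60], [87, 18, 18]), (252, [504, -280, 59], [83, 13, 12]), (255, [509, -281, 59], [77, 11, 10]), (257, [514, -278, 54], [74, 20, 17])]
27672 [20.7060366  71.39094522 74.56065311 78.52322091 87.92434469]
```

Both cameras put the fingertips at z≈71 when the TCP reads 34. The real tips therefore sit about 37 mm above the reported TCP. The stopper is untouched, upright at (507,-265). I open, go lower in steps and re-check.

Call:
step_arm(translation=[[0, 0, 0], [0, 0, 0], [0, 0, 0], [0, 0, 0], [0.001, -0.001, 0.005], [0.001, -0.001, 0.01], [0.001, -0.001, 0.016], [0.001, -0.001, 0.02]], turn=[[0, 0, 0], [0, 0, 0], [0, 0, 0], [0, 0, 0], [0, 0, 0], [0, 0, 0], [0, 0, 0], [0, 0, 0]], gripper=0.06)

```text
time_s: 4.08
ee_pos: [506.5, -264.3, 12.6]
tcp_rot: [[1.0, 0.001, -0.001], [0.001, -1.0, 0.001], [-0.001, -0.001, -1.0]]
force: [-0.5, 0.6, -0.1]
width: 59.8
grasp_force: 0.0
```

```bash
python3 - <<'E'
from h import *
s,p,d=snap('wrist'); X=cloud('wrist',s,d)
k=~red(p)&(X[...,2]>20)&(d>0)&(abs(X[...,0]-506)<20); 
for a in(-1,1):
  P=X[k&(a*(X[...,1]+265)>15)]; print(a,len(P),np.percentile(P[:,2],[0,.2,.5,1,2,5]),np.median(P[P[:,2]<np.percentile(P[:,2],4)],0))
print(s['ee_pos'],s['width'],s['force']); redrep()
E
```

```text
-1 12890 [51.48855006 53.7127944  55.48766194 57.18441366 60.14464367 66.89382631] [ 514.11922868 -294.06814173   60.1443742 ]
1 13004 [44.29735398 53.42341258 55.25401766 57.21486331 59.80846189 66.70098431] [ 513.97124459 -233.7604747    59.80827308]
[ 506.49831739 -264.3411857    12.61011988] 59.82614486752801 [-0.52998568  0.60013162 -0.10719613]
wrist 5356 222 292 207 308
3 20 378 [ 510. -276.    3.] [ 519. -253.   20.] [ 518. -258.   20.]
20 42 568 [ 510. -277.   20.] [ 520. -252.   40.] [ 520. -267.   40.]
45 59 897 [ 509. -279.   45.] [ 523. -249.   59.] [ 517. -253.   59.]
59 80 3402 [ 494. -280.   59.] [ 523. -249.   67.] [ 508. -264.   67.]
top 0
side 116 244 254 282 306
3 20 25 [ 494. -278.    6.] [ 508. -272.   20.] [ 495. -274.   20.]
20 42 22 [ 493. -278.   20.] [ 499. -271.   40.] [ 495. -275.   40.]
45 59 18 [ 491. -281.   45.] [ 498. -273.   59.] [ 491. -276.   59.]
59 80 44 [ 490. -295.   59.] [ 499. -261.   78.] [ 495. -294.   78.]
```

Call:
step_arm(translation=[[0, 0, 0.004], [0, 0, 0.008], [0, 0, 0.012], [0, 0, 0.016], [0, 0, 0.018], [0, 0, 0.018], [0, 0, 0.018], [0, 0, 0.018]], turn=[[0, 0, 0], [0, 0, 0], [0, 0, 0], [0, 0, 0], [0, 0, 0], [0, 0, 0], [0, 0, 0], [0, 0, 0]])

```text
time_s: 4.95
ee_pos: [507.1, -264.9, -4.1]
tcp_rot: [[1.0, 0.001, 0.0], [0.001, -1.0, -0.0], [0.0, 0.0, -1.0]]
force: [0.1, 0.2, -0.3]
width: 60.2
grasp_force: 0.0
```

Call:
step_arm(translation=[[0, 0, 0], [0, 0, 0], [0, 0, 0], [0, 0, 0], [0, 0, 0], [0, 0, 0], [0, 0, 0], [0, 0, 0]], turn=[[0, 0, 0], [0, 0, 0], [0, 0, 0], [0, 0, 0], [0, 0, 0], [0, 0, 0], [0, 0, 0], [0, 0, 0]], gripper=0.02, newtons=25)

```text
time_s: 5.62
ee_pos: [507.3, -265.0, -3.9]
tcp_rot: [[1.0, 0.001, 0.001], [0.001, -1.0, -0.0], [0.001, 0.0, -1.0]]
force: [0.2, 1.2, 4.2]
width: 31.0
grasp_force: 25.1
```

Call:
step_arm(translation=[[0, 0, -0.01], [0, 0, -0.035], [0, 0, -0.07], [0, 0, -0.1], [0, -0.01, -0.12], [-0.002, -0.03, -0.125], [-0.003, -0.06, -0.125], [-0.004, -0.09, -0.125]], turn=[[0, 0, 0], [0, 0, 0], [0, 0, 0], [0, 0, 0], [0, 0, 0], [0, 0, 0], [0, 0, 0], [0, 0, 0]])

```text
time_s: 6.28
ee_pos: [502.9, -174.5, 122.0]
tcp_rot: [[1.0, -0.001, 0.001], [-0.001, -1.0, -0.001], [0.001, 0.001, -1.0]]
force: [0.5, -0.5, -1.1]
width: 30.7
grasp_force: 24.9
```

Call:
step_arm(translation=[[-0.002, -0.035, 0], [-0.003, -0.07, 0], [-0.004, -0.105, 0], [-0.005, -0.14, 0], [-0.006, -0.17, 0], [-0.007, -0.195, 0], [-0.008, -0.215, 0], [-0.008, -0.223, 0]], turn=[[0, 0, 0], [0, 0, 0], [0, 0, 0], [0, 0, 0], [0, 0, 0], [0, 0, 0], [0, 0, 0], [0, 0, 0]])

```text
time_s: 6.95
ee_pos: [493.8, 50.8, 121.0]
tcp_rot: [[1.0, 0.003, -0.001], [0.003, -1.0, 0.001], [-0.001, -0.001, -1.0]]
force: [-0.2, 0.2, -0.7]
width: 31.0
grasp_force: 24.9
```

```bash
cat >> h.py <<'E'
def fitc(P):
    A=np.c_[2*P[:,:2],np.ones(len(P))]; w=np.ones(len(P))
    for _ in range(15):
        x=np.linalg.lstsq(A*w[:,None],(P[:,:2]**2).sum(1)*w,rcond=None)[0]
        r=np.sqrt(x[2]+x[0]**2+x[1]**2); e=abs(np.hypot(*(P[:,:2]-x[:2]).T)-r); w=1/np.sqrt(np.maximum(e,.5))
    return x[:2],r
def can():
    s,p,d=snap('wrist'); X=cloud('wrist',s,d); g=~red(p)
    c0=np.array([495,48.])
    m=(abs(X[...,2]-80)<6)&g&(np.hypot(X[...,0]-c0[0],X[...,1]-c0[1])<85); P=X[m]
    print('n',len(P),'z',np.median(P[:,2]),'ee',np.round(s['ee_pos'],1))
    a=np.degrees(np.arctan2(P[:,1]-c0[1],P[:,0]-c0[0])); b=np.floor(a/4).astype(int); out=[]
    for k in np.unique(b):
        Q=P[b==k]; r=np.hypot(*(Q[:,:2]-c0).T)
        out.append((k*4+2,np.percentile(r,2),np.percentile(r,98),Q[r.argmin()],Q[r.argmax()]))
    return s,p,X,P,out
E
python3 - <<'E'
from h import *
s,p,X,P,o=can(); print([(int(a),round(i),round(j)) for a,i,j,_,_ in o])
I=np.array([q for a,i,j,q,_ in o if 35<i<49]);O=np.array([q for a,i,j,_,q in o if 55<j<65])
for Q in (I,O):
  if len(Q)>8: print(len(Q),fitc(Q))
cv2.imwrite('pics/w4.png',cv2.convertScaleAbs(p[:,:,::-1],alpha=1.5))
E
```

```text
n 7902 z 79.70662065151494 ee [493.8  50.8 121. ]
[(-158, 44, 52), (-154, 44, 50), (-138, 44, 55), (-134, 44, 57), (-130, 44, 57), (-126, 44, 57), (-122, 44, 57), (-118, 44, 57), (-114, 44, 57), (-110, 44, 57), (-106, 44, 57), (-102, 44, 58), (-98, 44, 57), (-94, 44, 57), (-90, 44, 57), (-86, 44, 57), (-82, 44, 57), (-78, 44, 58), (-74, 45, 58), (-70, 45, 58), (-66, 45, 58), (-62, 45, 58), (-58, 45, 58), (-54, 45, 58), (-50, 45, 58), (-46, 45, 58), (-42, 46, 58), (-38, 46, 59), (-34, 46, 59), (-30, 46, 59), (-26, 46, 59), (-22, 46, 60), (-18, 46, 60), (-14, 46, 60), (-10, 47, 60), (-6, 57, 70), (-2, 56, 74), (2, 57, 73), (6, 57, 74), (10, 57, 74), (14, 54, 67), (18, 48, 61), (22, 48, 61), (26, 48, 61), (30, 48, 61), (34, 48, 61), (38, 48, 61), (42, 48, 61), (46, 48, 61), (50, 48, 61), (54, 48, 61), (58, 48, 61), (62, 48, 61), (66, 48, 61), (70, 48, 61), (74, 48, 61), (78, 48, 61), (82, 48, 61), (86, 48, 61), (90, 48, 61), (94, 48, 61), (98, 48, 61), (102, 48, 61), (106, 48, 61), (110, 47, 61), (114, 47, 61), (118, 47, 60), (122, 47, 60), (126, 47, 60), (130, 47, 60), (134, 47, 59), (138, 47, 47), (146, 46, 50), (150, 46, 54), (154, 50, 50)]
68 (array([495.78217869,  49.82061686]), np.float64(45.89989021492178))
63 (array([495.75565203,  49.82502385]), np.float64(59.50394944585723))
```

View pics/w4.png

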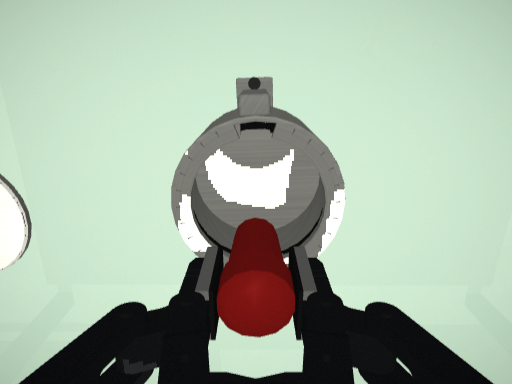

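Wrist view: the stopper is in the fingers over the canister. The mouth centre fits to (495.8, 49.8) at z≈80, with radii 46/59.5 as expected. The window shows at (258,127). Lowering now.

Call:
step_arm(translation=[[0.002, 0.001, 0.01], [0.002, 0.001, 0.03], [0.002, 0.001, 0.05], [0.002, 0.001, 0.07], [0.002, 0.001, 0.09], [0.002, 0.001, 0.105], [0.002, 0.001, 0.113], [0.002, 0.001, 0.116]], turn=[[0, 0, 0], [0, 0, 0], [0, 0, 0], [0, 0, 0], [0, 0, 0], [0, 0, 0], [0, 0, 0], [0, 0, 0]])

```text
time_s: 7.67
ee_pos: [495.5, 46.1, 2.9]
tcp_rot: [[1.0, -0.001, -0.003], [-0.001, -1.0, 0.0], [-0.003, -0.0, -1.0]]
force: [-1.0, -0.0, -1.0]
width: 31.0
grasp_force: 24.9
```

Call:
step_arm(translation=[[0, 0, 0], [0, 0, 0], [0, 0, 0.001], [0, 0, 0.002], [0, 0, 0.0025], [0, 0, 0.003], [0, 0, 0.0035], [0, 0, 0.0035]], turn=[[0, 0, 0], [0, 0, 0], [0, 0, 0], [0, 0, 0], [0, 0, 0], [0, 0, 0], [0, 0, 0], [0, 0, 0]])

```text
time_s: 8.33
ee_pos: [496.8, 47.3, 1.4]
tcp_rot: [[1.0, 0.001, 0.0], [0.001, -1.0, -0.0], [0.0, 0.0, -1.0]]
force: [1.0, -1.3, -0.1]
width: 31.0
grasp_force: 24.9
```

Call:
step_arm(translation=[[0, 0, 0.0005], [0, 0, 0.001], [0, 0, 0.001], [0, 0, 0.001], [0, 0, 0.001], [0, 0, 0.001], [0, 0, 0.001], [0, 0, 0.001]], turn=[[0, 0, 0], [0, 0, 0], [0, 0, 0], [0, 0, 0], [0, 0, 0], [0, 0, 0], [0, 0, 0], [0, 0, 0]])

```text
time_s: 9.0
ee_pos: [497.3, 47.2, 1.1]
tcp_rot: [[1.0, 0.001, 0.001], [0.001, -1.0, -0.0], [0.001, 0.0, -1.0]]
force: [-1.2, 0.5, 6.4]
width: 31.4
grasp_force: 25.5
```

Call:
step_arm(translation=[[0, 0, 0], [0, 0, 0], [0, 0, 0], [0, 0, 0], [0, 0, 0], [0, 0, 0], [0, 0, 0], [0, 0, 0]], turn=[[0, 0, 0], [0, 0, 0], [0, 0, 0], [0, 0, 0], [0, 0, 0], [0, 0, 0], [0, 0, 0], [0, 0, 0]], gripper=0.046)

```text
time_s: 9.67
ee_pos: [497.1, 48.7, 0.7]
tcp_rot: [[1.0, 0.001, 0.001], [0.001, -1.0, 0.002], [0.001, -0.002, -1.0]]
force: [-0.7, 8.7, 5.3]
width: 46.1
grasp_force: 4.3
```

Call:
step_arm(translation=[[0, 0, -0.005], [0, 0, -0.02], [0, 0, -0.04], [0, 0, -0.07], [0, 0, -0.1], [0, 0, -0.13], [0, 0, -0.14], [0, 0, -0.14]], turn=[[0, 0, 0], [0, 0, 0], [0, 0, 0], [0, 0, 0], [0, 0, 0], [0, 0, 0], [0, 0, 0], [0, 0, 0]])

```text
time_s: 10.33
ee_pos: [499.2, 46.8, 143.6]
tcp_rot: [[1.0, 0.001, 0.006], [0.001, -1.0, -0.001], [0.006, 0.001, -1.0]]
force: [0.9, 0.2, 0.2]
width: 46.1
grasp_force: 0.0
```

```bash
cat >> h.py <<'E'
def canfit():
    s,p,X,P,o=can()
    I=np.array([q for a,i,j,q,_ in o if 35<i<49]);O=np.array([q for a,i,j,_,q in o if 55<j<65])
    for Q in (I,O):
        if len(Q)>8: c,r=fitc(Q); print(len(Q),c,r)
    v=P[:,:2]-c; rr=np.hypot(*v.T); a=np.degrees(np.arctan2(v[:,1],v[:,0]))
    k=(rr>63)&(rr<74)&(abs(a)<20); print('rib edges y',np.percentile(v[k,1],[1,50,99]),'ang',np.degrees(np.arctan2(np.percentile(v[k,1],[1,99]).mean(),v[k,0].mean())))
    for lo,hi in((47.5,51),(51,55)):
        k=(rr>lo)&(rr<hi)&(abs(a)<30); h=np.sort(v[k,1]); g=np.diff(h); i=g.argmax(); print('window',lo,h[i],h[i+1],'ang',np.degrees((h[i]+h[i+1])/2/((lo+hi)/2)))
    return s,p,X,c
E
python3 - <<'E'
from h import *
s,p,X,c=canfit()
P=X[red(p)]; P=P[P[:,2]>60]; print('stopper',len(P),P.min(0),P.max(0),np.median(P,0)-np.r_[c,0])
E
```

```text
n 8190 z 79.63672631412042 ee [499.2  46.8 143.6]
78 [495.79597058  49.75201665] 45.913436555166335
79 [495.70672056  49.75887042] 59.51761043431913
rib edges y [-7.21189574  2.49899312 12.27903548] ang 2.1410451324345154
window 47.5 -9.42138054182665 12.104627670139344 ang 1.5607993486590395
window 51 -10.083768624860483 12.051359083057797 ang 1.0635342364614901
stopper 1191 [481.93423731  32.17852301  60.05805631] [583.03925758  62.54162408 321.00311118] [ 3.69460437 -2.3853856  69.15147799]
```

Call:
step_arm(translation=[[-0.003, -0.015, -0.005], [-0.01, -0.05, -0.01], [-0.018, -0.09, -0.02], [-0.026, -0.13, -0.03], [-0.034, -0.17, -0.035], [-0.042, -0.21, -0.04], [-0.048, -0.245, -0.04], [-0.05, -0.262, -0.04]], turn=[[0, 0, 0], [0, 0, 0], [0, 0, 0], [0, 0, 2], [0, 0, 4], [0, 0, 6], [0, 0, 8], [0, 0, 9]], gripper=0.06)

```text
time_s: 11.05
ee_pos: [444.1, 312.4, 178.0]
tcp_rot: [[0.988, -0.155, -0.003], [-0.155, -0.988, -0.0], [-0.003, 0.001, -1.0]]
force: [-0.8, -0.3, -0.1]
width: 59.7
grasp_force: 0.0
```

Call:
step_arm(translation=[[0, 0, 0], [0, 0, 0], [0, 0, 0], [0, 0, 0], [0, 0, 0], [0, 0, 0], [0, 0, 0], [0, 0, 0]], turn=[[0, 0, 0], [0, 0, 0], [0, 0, 0], [0, 0, 0], [0, 0, 0], [0, 0, 0], [0, 0, 0], [0, 0, 0]])

```text
time_s: 11.72
ee_pos: [446.9, 308.7, 180.4]
tcp_rot: [[0.988, -0.157, 0.0], [-0.157, -0.988, 0.0], [0.0, -0.0, -1.0]]
force: [0.2, -0.1, 0.5]
width: 59.9
grasp_force: 0.0
```

```bash
cat >> h.py <<'E'
def lid(c0=(456,309)):
    s,p,d=snap('wrist'); X=cloud('wrist',s,d); r=np.hypot(X[...,0]-c0[0],X[...,1]-c0[1])
    m=(r<60)&(X[...,2]>52)&(X[...,2]<64)&(p.max(2)<90); P=X[m]
    print('ee',np.round(s['ee_pos'],1),'yaw',np.degrees(np.arctan2(s['tcp_rot'][1][0],s['tcp_rot'][0][0])))
    (c,wh,a)=cv2.minAreaRect(P[:,:2].astype(np.float32)); print('bar',len(P),'z',np.median(P[:,2]),c,wh,a)
    w,V=np.linalg.eigh(np.cov(P[:,:2].T)); ax=V[:,1]*np.sign(V[0,1]); print('axis deg',np.degrees(np.arctan2(ax[1],ax[0])))
    m=(r<70)&(abs(X[...,2]-22)<7); Q=X[m]; q=Q[:,:2]-c; b=np.floor(np.arctan2(q[:,1],q[:,0])/.1).astype(int)
    E=np.array([Q[b==k][np.hypot(*q[b==k].T).argmax()] for k in np.unique(b)]); print('rim z',np.median(Q[:,2]),len(E),fitc(E))
E
python3 -c "
from h import *
lid()"
```

```text
ee [446.9 308.7 180.4] yaw -9.015768102059788
bar 1493 z 57.44052045998802 (458.0709533691406, 311.58905029296875) (15.997163772583008, 79.2491683959961) 83.5868148803711
axis deg -6.329843436869426
rim z 21.6510986261452 64 (array([457.66256598, 311.67782553]), np.float64(56.64392603860176))
```

Call:
step_arm(translation=[[0.0104, -0.0046, 0.01], [0.0104, -0.0046, 0.04], [0.0104, -0.0046, 0.075], [0.0104, -0.0046, 0.11], [0.0104, -0.0046, 0.14], [0.0104, -0.0046, 0.162], [0.0104, -0.0046, 0.172], [0.0104, -0.0046, 0.175]], turn=[[0, 0, -1], [0, 0, -2.7], [0, 0, -2.7], [0, 0, -2.7], [0, 0, -2.7], [0, 0, -2.7], [0, 0, -2.7], [0, 0, -2.7]])

```text
time_s: 12.43
ee_pos: [456.1, 311.4, 3.3]
tcp_rot: [[0.994, -0.109, -0.004], [-0.109, -0.994, -0.001], [-0.003, 0.002, -1.0]]
force: [0.5, -0.1, -0.4]
width: 59.7
grasp_force: 0.0
```

Call:
step_arm(translation=[[0, 0, 0.003], [0, 0, 0.007], [0, 0, 0.01], [0, 0, 0.0135], [0, 0, 0.0145], [0, 0, 0.0145], [0, 0, 0.0145], [0, 0, 0.0145]], turn=[[0, 0, 0], [0, 0, 0], [0, 0, 0], [0, 0, 0], [0, 0, 0], [0, 0, 0], [0, 0, 0], [0, 0, 0]])

```text
time_s: 13.1
ee_pos: [457.8, 312.2, -8.9]
tcp_rot: [[0.994, -0.109, 0.0], [-0.109, -0.994, 0.0], [0.0, -0.0, -1.0]]
force: [-0.2, 0.7, 0.8]
width: 59.8
grasp_force: 0.0
```

```bash
python3 - <<'E'
from h import *
s,p,d=snap('wrist'); X=cloud('wrist',s,d); R=np.array(s['tcp_rot']); L=(X-s['ee_pos'])@R
for a in(-1,1):
  k=(a*L[...,1]>17)&(a*L[...,1]<60)&(abs(L[...,0])<15)&(p.max(2)<80)&(X[...,2]>10)&(X[...,2]<80); v=X[k]; print(a,k.sum(),np.percentile(v[:,2],[0,.5,1,5]))
print(s['ee_pos'],s['force'],np.degrees(np.arctan2(R[1,0],R[0,0])))
E
```

```text
-1 4010 [18.61252465 20.32385071 20.80034269 34.23859841]
1 3956 [19.16893274 21.03435134 21.64385489 35.90828748]
[457.83201898 312.24885877  -8.89499893] [-0.2192999  0.6990453  0.8491202] -6.264594115755662
```

Call:
step_arm(translation=[[0, 0, 0], [0, 0, 0], [0, 0, 0], [0, 0, 0], [0, 0, 0], [0, 0, 0], [0, 0, 0], [0, 0, 0]], turn=[[0, 0, 0], [0, 0, 0], [0, 0, 0], [0, 0, 0], [0, 0, 0], [0, 0, 0], [0, 0, 0], [0, 0, 0]], gripper=0.005, newtons=70)

```text
time_s: 13.82
ee_pos: [457.8, 312.2, -9.0]
tcp_rot: [[0.994, -0.109, 0.0], [-0.109, -0.994, 0.0], [0.0, -0.0, -1.0]]
force: [-0.2, -0.3, 3.8]
width: 14.9
grasp_force: 68.4
```

Call:
step_arm(translation=[[0, 0, 0], [0, 0, 0], [0, 0, -0.005], [0, 0, -0.02], [0, 0, -0.04], [0, 0, -0.07], [0, 0, -0.1], [0, 0, -0.125]], turn=[[0, 0, 0], [0, 0, 0], [0, 0, 0], [0, 0, 0], [0, 0, 0], [0, 0, 0], [0, 0, 0], [0, 0, 0]])

```text
time_s: 14.48
ee_pos: [457.2, 312.0, 117.1]
tcp_rot: [[0.994, -0.109, -0.0], [-0.109, -0.994, -0.0], [-0.0, 0.0, -1.0]]
force: [0.6, 0.8, -2.5]
width: 14.9
grasp_force: 68.3
```

Call:
step_arm(translation=[[0.003, 0.012, 0], [0.011, 0.043, 0], [0.021, 0.08, 0], [0.031, 0.12, 0], [0.041, 0.16, 0], [0.051, 0.197, 0], [0.06, 0.232, 0], [0.0664, 0.2566, 0]], turn=[[0, 0, -1], [0, 0, -2], [0, 0, -3], [0, 0, -4], [0, 0, -5], [0, 0, -6], [0, 0, -7], [0, 0, -7.9]])

```text
time_s: 15.15
ee_pos: [495.2, 46.9, 115.4]
tcp_rot: [[1.0, 0.028, -0.001], [0.028, -1.0, -0.001], [-0.001, 0.001, -1.0]]
force: [1.0, 0.0, -3.2]
width: 14.7
grasp_force: 68.7
```

Call:
step_arm(translation=[[0, 0, 0], [0, 0, 0], [0, 0, 0], [0, 0, 0.005], [0, 0, 0.01], [0, 0, 0.015], [0, 0, 0.015], [0, 0, 0.015]], turn=[[0, 0, 0], [0, 0, 0], [0, 0, 0], [0, 0, 0], [0, 0, 0], [0, 0, 0], [0, 0, 0], [0, 0, 0]])

```text
time_s: 15.82
ee_pos: [495.0, 50.5, 100.1]
tcp_rot: [[1.0, 0.03, -0.002], [0.03, -1.0, 0.0], [-0.002, -0.0, -1.0]]
force: [0.3, -0.3, -2.3]
width: 15.1
grasp_force: 69.0
```

```bash
python3 - <<'E'
from h import *
s,p,d=snap('wrist'); X=cloud('wrist',s,d); R=np.array(s['tcp_rot']); L=(X-s['ee_pos'])@R
print(np.round(s['ee_pos'],1),s['force'],np.degrees(np.arctan2(R[1,0],R[0,0])),R[:,2])
zl=s['ee_pos'][2]+9
m=(abs(X[...,2]-zl-22)<5)&(np.hypot(L[...,0],L[...,1])<70); Q=L[m]; b=np.floor(np.arctan2(Q[:,1],Q[:,0])/.1).astype(int)
E=np.array([Q[b==k][np.hypot(*Q[b==k][:,:2].T).argmax()] for k in np.unique(b)]); E=E[np.hypot(*E[:,:2].T)>50]
print('rim z',np.median(X[m][:,2]),len(E),fitc(E), np.degrees(np.unique(b)*.1).round())
A=np.c_[Q[:,:2],np.ones(len(Q))]; print('plane tilt',np.linalg.lstsq(A,Q[:,2],rcond=None)[0])
m=(X[...,2]>zl+50)&(X[...,2]<zl+62)&(L[...,0]>14)&(L[...,0]<60)&(abs(L[...,1])<14)&(p.max(2)<90); B=L[m]; print('bar',len(B),B.min(0),B.max(0))
if len(B)>20:
  xs=np.arange(15,40,4); c=[(x,(lambda q:(q.min()+q.max())/2)(B[abs(B[:,0]-x)<2][:,1])) for x in xs if (abs(B[:,0]-x)<2).sum()>4]; print(np.polyfit(*np.array(c).T,1))
E
```

```text
[495.   50.5 100.1] [ 0.34925798 -0.33531042 -2.26883531] 1.6946775487859542 [-1.54350688e-03  2.27153436e-04 -9.99998783e-01]
rim z 130.6160713135992 48 (array([ 0.19019889, -0.3396463 ]), np.float64(56.74717618742817)) [-172. -166. -132. -126. -120. -115. -109. -103.  -97.  -92.  -86.  -80.
  -74.  -69.  -63.  -57.  -52.  -46.  -40.  -34.  -29.  -23.  -17.  -11.
   -6.    0.    6.   11.   17.   23.   29.   34.   40.   46.   52.   57.
   63.   69.   74.   80.   86.   92.   97.  103.  109.  115.  120.  126.
  160.  166.]
plane tilt [ 2.11902485e-03 -2.03990485e-03 -3.05981952e+01]
bar 3026 [ 14.00794487  -8.52676638 -68.47111037] [ 40.43637949   7.51678571 -59.07331438]
[ 0.00085021 -0.53076074]
```

Call:
step_arm(translation=[[0, 0, 0.006], [0, 0, 0.012], [0, 0, 0.018], [0, 0, 0.023], [0, 0, 0.025], [0, 0, 0.025], [0, 0, 0.025], [0, 0, 0.025]], turn=[[0, 0, 0], [0, 0, 0], [0, 0, 0], [0, 0, 0], [0, 0, 0], [0, 0, 0], [0, 0, 0], [0, 0, 0]])

```text
time_s: 16.53
ee_pos: [495.9, 49.7, 76.0]
tcp_rot: [[1.0, 0.029, 0.0], [0.029, -1.0, -0.0], [0.0, 0.0, -1.0]]
force: [-0.5, 0.7, -2.6]
width: 15.0
grasp_force: 69.0
```

```bash
python3 -c "
from h import *
for i in range(2):
  s=snap('wrist')[0]; print(np.round(s['ee_pos'],2),np.round(s['force'],1),np.round(s['tcp_rot'],4).tolist())"
```

```text
[495.87  49.75  76.  ] [-0.5  0.7 -2.6] [[0.9996, 0.0285, 0.0004], [0.0285, -0.9996, -0.0001], [0.0004, 0.0001, -1.0]]
[495.95  49.75  76.11] [-0.5  0.2 -2.2] [[0.9996, 0.0284, 0.0006], [0.0284, -0.9996, -0.0], [0.0006, 0.0001, -1.0]]
```

Well aligned. Lowering slowly: first 12 mm, to get the lugs into the flange.

Call:
step_arm(translation=[[0, 0, 0.002], [0, 0, 0.004], [0, 0, 0.006], [0, 0, 0.008], [0, 0, 0.01], [0, 0, 0.012], [0, 0, 0.012], [0, 0, 0.012]], turn=[[0, 0, 0], [0, 0, 0], [0, 0, 0], [0, 0, 0], [0, 0, 0], [0, 0, 0], [0, 0, 0], [0, 0, 0]])

```text
time_s: 17.3
ee_pos: [495.5, 49.9, 63.6]
tcp_rot: [[1.0, 0.029, -0.0], [0.029, -1.0, 0.0], [-0.0, -0.0, -1.0]]
force: [-0.9, -1.0, -2.5]
width: 14.9
grasp_force: 69.0
```

Call:
step_arm(translation=[[0, 0, 0.0015], [0, 0, 0.003], [0, 0, 0.0045], [0, 0, 0.006], [0, 0, 0.007], [0, 0, 0.0075], [0, 0, 0.008], [0, 0, 0.008]], turn=[[0, 0, 0], [0, 0, 0], [0, 0, 0], [0, 0, 0], [0, 0, 0], [0, 0, 0], [0, 0, 0], [0, 0, 0]])

```text
time_s: 17.97
ee_pos: [495.5, 49.8, 56.1]
tcp_rot: [[1.0, 0.029, -0.0], [0.029, -1.0, -0.0], [-0.0, 0.0, -1.0]]
force: [-3.3, -0.8, 2.9]
width: 15.0
grasp_force: 69.8
```

Call:
step_arm(translation=[[0, 0, 0.0005], [0, 0, 0.001], [0, 0, 0.001], [0, 0, 0.001], [0, 0, 0.001], [0, 0, 0.001], [0, 0, 0.001], [0, 0, 0.001]], turn=[[0, 0, 0], [0, 0, 0], [0, 0, 0], [0, 0, 0], [0, 0, 0], [0, 0, 0], [0, 0, 0], [0, 0, 0]])

```text
time_s: 18.63
ee_pos: [495.5, 49.8, 56.1]
tcp_rot: [[1.0, 0.029, -0.0], [0.029, -1.0, -0.0], [-0.0, 0.0, -1.0]]
force: [-8.0, -0.2, 12.3]
width: 14.9
grasp_force: 71.5
```

```bash
python3 - <<'E'
from h import *
s,p,d=snap('wrist'); X=cloud('wrist',s,d); R=np.array(s['tcp_rot']); L=(X-s['ee_pos'])@R
print(np.round(s['ee_pos'],1),np.round(s['force'],1),np.round(s['wrist_torque'],2)); r=np.hypot(L[...,0],L[...,1])
for a,b in((45,55),(58,60)):
  m=(r>a)&(r<b)&(X[...,2]>60)&(X[...,2]<110)&(L[...,0]>15); print(a,m.sum(),np.percentile(X[m][:,2],[10,50,90]))
E
```

```text
[495.5  49.8  56.1] [-8.  -0.2 12.3] [ 0.09  1.14 -0.06]
45 5926 [86.0064391  86.78599391 87.55492168]
58 1698 [67.00571154 79.2185361  80.28196477]
```

Call:
step_arm(translation=[[0, 0, -0.0006], [0, 0, -0.0006], [0, 0, -0.0006], [0, 0, -0.0006], [0, 0, -0.0006], [0, 0, -0.0006], [0, 0, -0.0006], [0, 0, -0.0006]], turn=[[0, 0, 0], [0, 0, 1.5], [0, 0, 4], [0, 0, 7], [0, 0, 10.5], [0, 0, 14], [0, 0, 17.5], [0, 0, 20]])

```text
time_s: 19.35
ee_pos: [496.4, 49.3, 56.1]
tcp_rot: [[0.948, -0.317, 0.001], [-0.317, -0.948, -0.001], [0.002, 0.001, -1.0]]
force: [-2.0, -1.7, 4.6]
width: 15.1
grasp_force: 70.0
```

Call:
step_arm(translation=[[0, 0, 0], [0, 0, 0], [0, 0, 0], [0, 0, 0], [0, 0, 0], [0, 0, 0], [0, 0, 0], [0, 0, 0]], turn=[[0, 0, 3.5], [0, 0, 7], [0, 0, 10.5], [0, 0, 14], [0, 0, 17.5], [0, 0, 21], [0, 0, 24], [0, 0, 25]])

```text
time_s: 20.02
ee_pos: [496.0, 48.9, 56.1]
tcp_rot: [[0.726, -0.688, 0.001], [-0.688, -0.726, -0.002], [0.002, 0.001, -1.0]]
force: [-3.6, -3.0, 5.7]
width: 15.3
grasp_force: 70.3
```

Call:
step_arm(translation=[[0, 0, 0], [0, 0, 0], [0, 0, 0], [0, 0, 0], [0, 0, 0], [0, 0, 0], [0, 0, 0], [0, 0, 0]], turn=[[0, 0, 0], [0, 0, 0], [0, 0, 0], [0, 0, 0], [0, 0, 0], [0, 0, 0], [0, 0, 0], [0, 0, 0]])

```text
time_s: 20.68
ee_pos: [496.1, 48.9, 56.1]
tcp_rot: [[0.727, -0.686, 0.001], [-0.686, -0.727, -0.002], [0.002, 0.001, -1.0]]
force: [-3.5, -3.4, 5.5]
width: 15.2
grasp_force: 70.2
```

```bash
python3 - <<'E'
from h import *
s,p,d=snap('wrist'); X=cloud('wrist',s,d); R=np.array(s['tcp_rot']); L=(X-s['ee_pos'])@R
print(np.round(s['ee_pos'],1),np.round(s['force'],1),np.round(s['wrist_torque'],3),np.round(s['dq'],3),s['joints'][5],'yaw',np.degrees(np.arctan2(R[1,0],R[0,0])))
r=np.hypot(L[...,0],L[...,1])
m=(r>40)&(r<54)&(X[...,2]>70)&(X[...,2]<100)&(L[...,0]>10); print('rim',np.percentile(X[m][:,2],[10,50,90]))
m=(X[...,2]>115)&(X[...,2]<128)&(L[...,0]>14)&(L[...,0]<60)&(abs(L[...,1])<14)&(p.max(2)<90); B=L[m]
c=[(x,(lambda q:(q.min()+q.max())/2)(B[abs(B[:,0]-x)<2][:,1])) for x in np.arange(15,40,4) if (abs(B[:,0]-x)<2).sum()>4]; print('bar slip',B.max(0),np.polyfit(*np.array(c).T,1))
E
```

```text
[496.1  48.9  56.1] [-3.5 -3.4  5.5] [-0.455  0.533  0.13 ] [ 0.    -0.001 -0.     0.    -0.001 -0.   ] 2.188816512784846 yaw -43.341763807130626
rim [86.01519651 86.7573775  87.51897667]
bar slip [ 39.92670774   7.15211413 -58.93574978] [-0.00089391 -0.87056653]
```

```bash
python3 -c "
from station import ticket
print(ticket.sign_off())"
```

```text
the job is handed in; nothing more can be done
None
```

The job is handed in, with no verdict returned. The stopper stands near the middle of the canister, let go. The lid is fully home and turned about 45° clockwise, and the gripper is holding it there against the spring. I did not re-measure the wrench, catch and pull before handing in.

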